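# Put a vial away in a box with a flush sliding cover

## Robot

A 6-joint arm with a two-finger parallel gripper is mounted at the origin on a cart in front of the work surface, level with it; the furniture and walls round the work are solid. World frame = base frame: x ahead of the robot, y to its left, z up, the work surface at z = 0. Lengths are in m, angles in rad, forces in N, time in s.
With the tool pointing down it reaches from about 0.35 to 0.775 m from the base axis. Payload 7.3 kg.
Tool frame: the origin (TCP) lies midway between the tips of the shut fingers; the grasp point (between the pads) lies env.grasp_offset behind it (env.grasp_offset is the distance from the TCP to the grasp point, in m); z points along the fingers, y is the line along which they close (so a half turn about z gives the same grasp; the last joint's range is limited). The gripper opens to 92 mm and grips with 3 to 60 N. Pads are 19 mm wide; open, the fingers measure 130 mm over their backs; the gripper's body (75 mm by 190 mm) begins 47 mm behind the grasp point.
Start: joints at [1.149, 0.342, 1.524, -0, 1.275, -0.146], TCP at [0.143, 0.505, 0.227] pointing down, gripper open.
Joint ranges: [-2.53, 2.53], [-0.77, 2.02], [0.04, 2.7], [-1, 4.14], [0.28, 2.66], [-3.11, 3.11]. Speed limits (rad/s): [2.57, 2.57, 3.14, 3.14, 3.14, 3.14].

## Interface

Orientations are given as [roll, pitch, yaw] about the fixed x, y, z axes, in that order (R = Rz(yaw) Ry(pitch) Rx(roll)).
In Python, from cell import env, optics gives the robot as it stands.
- The arm moves only by the shell command python3 -m pendant 'ROWS' [OPENING]. ROWS is JSON, a list that holds one entry, the list of rows, each a list of 4 numbers: the shift along the tool's x, y, z in mm, then the turn about the tool's z in rad. In form: [[[dx, dy, dz, turn], ...]]. A call has 1 to 20 rows; each row is the pose to reach, as a shift and turn from the pose commanded when the call began, along the tool's axes at that moment; what a row does not reach only later rows make up. A row lasts 1/8 s, in which the tool goes at most 62.5 mm and 10.7 degrees, less where a joint would pass 70% of its speed; a pose out of reach is approached as far as the arm can. A call with a gripper value outside its range is refused whole. OPENING is the finger opening in mm, from 0 to 91.8, set as the call begins (- or left out, the last holds). The fingers move at their own pace and stop on an object; the grip force is fixed at half the most. Time passes only in rows, so rows that repeat a pose let the fingers close. It gives the time, the measured TCP pose, the force, the opening and the grip force at its end, in the units of the state.
- env.get_state(): the state, without advancing time (a new reading comes with each control period).
- optics.grab_frame(name): name is "side" or "top" or "wrist"; returns the picture (480x640x3 uint8, blue, green, red); there is no depth.
- optics.camera_info(name): a dict with "K" (3x3 intrinsics, pixels), "R" (3x3) and "t" (3): a world point X has camera coordinates R X + t; the wrist camera has in their place "hand_eye" (4x4, takes a point from camera to tool coordinates, whose origin is the TCP and whose axes are the flange's). Camera axes: x right, y down, z forward; pixel columns grow to the right and rows downward; lengths in m; the calibration is good to about 2 mm. The wrist camera is an equidistant fisheye: a pixel r from the principal point sees the ray r / f radians off the axis. A picture is of the moment at which its call begins: read the wrist's pose just before it. camera_info takes no time and is no camera call.
- env.sign_off(): hands the job in; it is judged then, once.
The state is a dict: "clock": time; "qpos": joint angles; "joint_vel": joint speeds; "joint_torque": joint torques, N m; "ee_pos": TCP position; "orientation": TCP orientation; "wrist_force": force on the tool from outside, world axes, zero at the start; "torque": the same for the moment, N m; "finger_gap": finger opening in m; "grip_force": force on a finger pad.
Only numpy, scipy, OpenCV 4.12 (cv2) and the standard library are available. Lean on these libraries where they do the work, as an engineer would, in place of code of your own. Each camera call takes 0.05 s, during which the arm holds its last target. There are 200 camera calls.

## Task

Slide the flat white cover of the grey box all the way open by pressing a fingertip gently on it, stand the small vial upright in the round socket inside, then slide the cover fully shut over it. Press gently all the time, for the box and its thin cover are delicate, keep the vial upright, and leave the dropper bottle and the label roll beside it where they are.

Things in the scene. Friction and masses are not known exactly. Their poses are not given: they have to be found in the camera images.
- vial_box: Grey plastic box fixed to the desk, 114 (x) x 184 (y) x 64 (z) mm, origin at the centre of its underside. Side rails along y, 12 mm wide, 64 mm high; end walls 10 mm thick, 60 mm high. Between them a flush white cover without handle, matt and grippy. Cavity with the socket at y = -82..0, black deck 46 mm high at y = 0..82. A touch of over 20 N anywhere on box or cover breaks it.
- cover (a joint): How far the cover is slid open along the box's +y, m: 0 shut, 0.078 fully open, stops at both ends. The cover is 88 (x) x 82 (y) x 5 mm, centred on the box's x = 0, y = -0.041 + this value. It moves by friction under a pressing fingertip: the guides resist with about 6 N, a fingertip grips it with a friction coefficient of 0.75 or more, so a press of 10 to 14 N carries it.
- shut_mid (a point): Point fixed to the box, 64 mm above the desk, nominally the centre of the shut cover's top. The true top lies up to 3 mm higher or lower: the guides slope by an unmeasured angle of up to 0.07 rad either way, pivoting at the box's middle. The cover is sprung and yields 1 mm for each 6 N of press, at most 4 mm, so the press changes along the slope: watch and correct it.
- open_mid (a point): Point fixed to the box, 64 mm above the desk, nominally the centre of the fully open cover's top, 78 mm along the box's +y from shut_mid. If the true top lies above at shut_mid, it lies below by about the same here, and the reverse.
- socket (a point): Centre of the floor of the round socket inside the box, at (0, -41, 6) mm of the box's frame: a hole of 24 mm diameter in a white plate whose top is 19 mm above the desk, hole 13 mm deep. The cavity round it, above the plate, is 90 mm (x) by 82 mm (y) and reaches to the rails' top.
- vial: Small white vial with a cap, round, 20 mm diameter, 44 mm high, about 20 g, loose, upright on the desk; origin at the centre of its underside, z up its axis. Cap from 29 to 44 mm. In the socket its foot stands 6 mm above the desk.
- dropper: Bystander: upright dropper bottle, 34 mm diameter, 70 mm high; origin at the centre of its underside.
- labels: Bystander: roll of labels lying flat, 72 mm diameter, 31 mm high; origin at the centre of its underside.
Mind the look-alikes: they are no part of the job. There is more than one size of the vial; the one meant has the size given above.

How it is judged:
By the outcome, as a careful person would: the job done as asked, in the order asked, and still so for the second after the job is handed in, with the robot touching nothing.
It also fails if it takes over 72 s, if anything falls off the work surface, if the arm or the gripper's body presses on something with over 40 N, if the wrist force passes 120 N, or if a joint passes its speed limit or range.

## Working session

There is one attempt and no reset: what is moved stays moved. The work goes in short steps, Python scripts to look and compute and a shell command to move; the robot and the scene stay as the last step left them, time stands still between calls to the robot, and variables do not carry over. Pictures are saved under pics/ and viewed, at most 10 in all, crops included, and the job is handed in when it is done.

```bash
mkdir -p pics; ls
python3 - <<'E'
from cell import env, optics
import cv2
s=env.get_state(); print(s, env.grasp_offset)
for n in("top","side","wrist"):
    cv2.imwrite(f"pics/{n}0.png",optics.grab_frame(n)); print(n,optics.camera_info(n))
E
```

```text
pics
{'clock': 0.0, 'qpos': array([ 1.14899025e+00,  3.42696180e-01,  1.52505083e+00, -2.91755333e-05,
        1.27541355e+00, -1.45976310e-01]), 'joint_vel': array([0.00057192, 0.00099692, 0.00152806, 0.00069956, 0.00017523,
       0.00126215]), 'joint_torque': array([ 2.41688707e-03, -4.31233513e+01, -2.44228506e+01,  7.21831759e-02,
        5.55352808e-02, -1.23330374e-04]), 'ee_pos': array([0.14277888, 0.50476572, 0.22604695]), 'orientation': array([-3.14003736e+00, -2.00463179e-04,  2.86577125e+00]), 'wrist_force': array([-0.05628508,  0.38201433, -0.44103385]), 'torque': array([ 0.04703224,  0.0055206 , -0.05956714]), 'grip_force': 0.0, 'finger_gap': 0.09185433881121151} 0.0188
top {'K': array([[462.53656222,   0.        , 315.1256907 ],
       [  0.        , 462.53656222, 239.67541662],
       [  0.        ,   0.        ,   1.        ]]), 'R': array([[-0.01080631, -0.99988461,  0.01067643],
       [-0.99766056,  0.01006027, -0.0676181 ],
       [ 0.06750289, -0.01138215, -0.99765415]]), 't': array([0.08833975, 0.54318561, 0.90696167])}
side {'K': array([[566.11351334,   0.        , 318.33570794],
       [  0.        , 566.11351334, 224.80421881],
       [  0.        ,   0.        ,   1.        ]]), 'R': array([[-0.99689274, -0.07779619,  0.0123538 ],
       [-0.04823238,  0.47886163, -0.87656442],
       [ 0.06227761, -0.87443656, -0.48112597]]), 't': array([0.5595681 , 0.05042569, 1.04780823])}
wrist {'K': array([[371.64829954,   0.        , 315.57691337],
       [  0.        , 371.64829954, 242.85735759],
       [  0.        ,   0.        ,   1.        ]]), 'hand_eye': array([[-2.05346286e-05, -9.57078095e-01, -2.89830155e-01,
         7.93123202e-02],
       [ 1.00000000e+00, -1.60789191e-05, -1.77546996e-05,
         5.27754860e-04],
       [ 1.23324784e-05, -2.89830156e-01,  9.57078095e-01,
        -1.58595898e-01],
       [ 0.00000000e+00,  0.00000000e+00,  0.00000000e+00,
         1.00000000e+00]])}
```

View pics/top0.png

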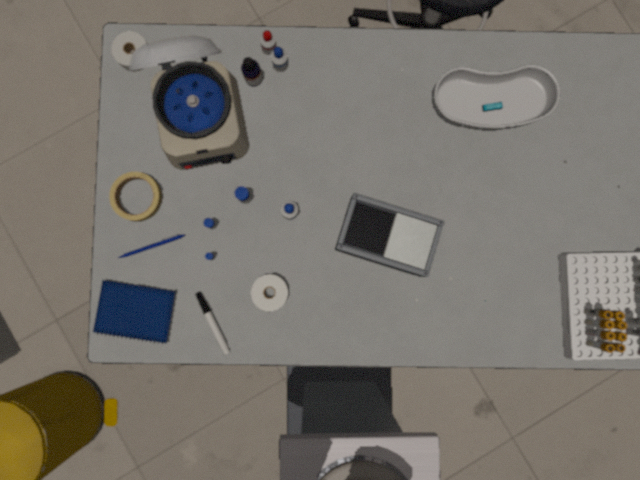

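View pics/side0.png

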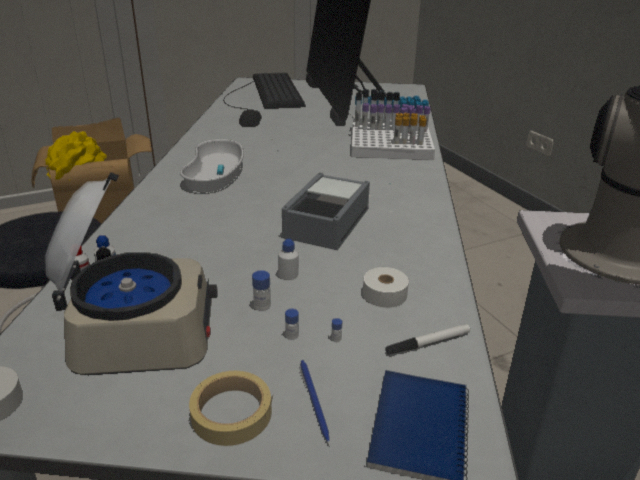

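Candidate vials (blue caps), top/side pixels: large (243,193)/(261,290), medium (209,223)/(291,323), small (209,256)/(337,329). The dropper is at (289,210)/(288,260), the labels at (269,293)/(386,286), and the box's centre is near (390,235) in the top view.

```bash
cat > h.py <<'E'
import numpy as np, cv2
from cell import env, optics
from scipy.spatial.transform import Rotation as Ro
def onplane(n,uv,z):
    c=optics.camera_info(n);C=-c["R"].T@c["t"]
    d=c["R"].T@np.linalg.inv(c["K"])@[*uv,1]
    return C+d*(z-C[2])/d[2]
def proj(n,X):
    c=optics.camera_info(n);p=c["K"]@(c["R"]@np.array(X)+c["t"]);return p[:2]/p[2]
E
python3 - <<'E'
from h import *
for n,b,t,tt in(("L",(261,308),(261,273),(243,190)),("M",(291.5,337),(291.5,311),(209,222)),("S",(337,340),(337,321),(209,255))):
    P=onplane("side",b,0); c=optics.camera_info("side"); 
    zs=np.linspace(0,.12,121); k=np.argmin([abs(proj("side",P+[0,0,z])[1]-t[1]) for z in zs])
    print(n,P,"h~",zs[k],"top@44",onplane("top",tt,.044))
for q in((352,195),(443,220),(427,275),(337,250)): print(onplane("top",q,.062))
print("dropper",onplane("top",(289,209),.07),"labels",onplane("top",(269,293),.031))
a=cv2.imread("pics/side0.png")[250:350,230:420]; b=cv2.imread("pics/top0.png")[170:300,190:460]
a=cv2.resize(a,(760,400),interpolation=2)[:, :]; cv2.imwrite("pics/c1.png",a)
cv2.imwrite("pics/c2.png",cv2.resize(b,(800,385),interpolation=2))
E
```

```text
L [0.63333263 0.23034341 0.        ] h~ 0.066 top@44 [0.64101794 0.22284219 0.044     ]
M [0.57758986 0.29474656 0.        ] h~ 0.047 top@44 [0.57881888 0.28882248 0.044     ]
S [0.5111042  0.29524615 0.        ] h~ 0.035 top@44 [0.5146801  0.28852294 0.044     ]
[0.62627184 0.01150193 0.062     ]
[ 0.57639325 -0.16215362  0.062     ]
[ 0.47171771 -0.12857352  0.062     ]
[0.52099373 0.04176891 0.062     ]
dropper [0.59928473 0.13211011 0.07      ] labels [0.43968027 0.17406274 0.031     ]
```

View pics/c1.png

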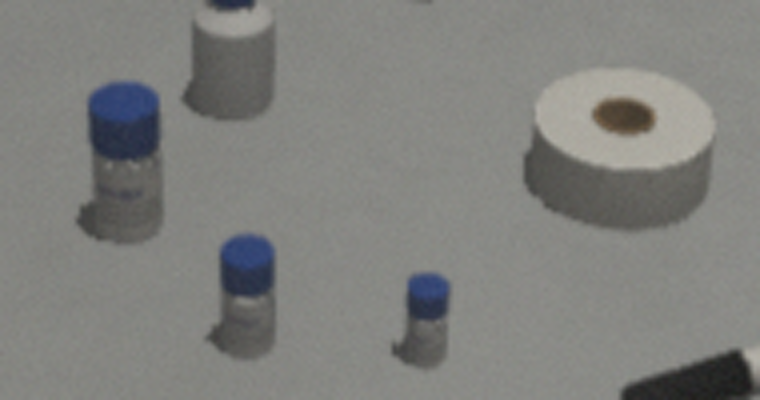

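View pics/c2.png

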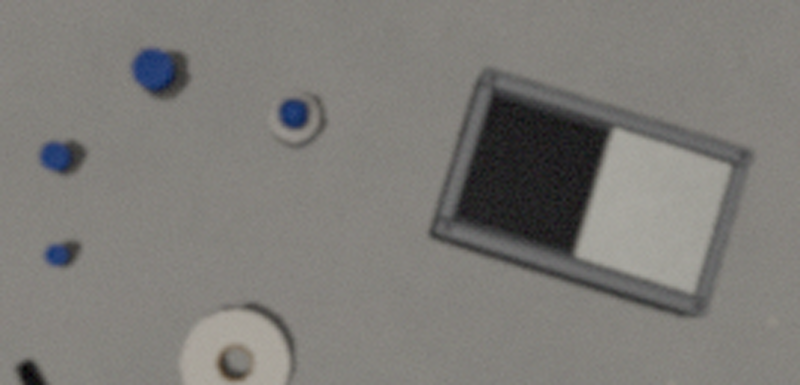

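Only the medium vial fits: it measures about 19.5 mm by 45 mm and stands near (0.578, 0.292). The box centre is near (0.549, -0.059) with yaw about -0.28, so tool y runs along box +y. I'll shut the fingers and go above shut_mid.

```bash
python3 -m pendant '[[[-15,-13,3,0],[-50,-44,10,0],[-95,-83,20,0],[-140,-122,30,0],[-185,-161,38,0],[-230,-200,46,0],[-275,-240,54,0],[-320,-280,62,0],[-365,-319,70,0],[-410,-358,78,0],[-455,-397,86,0],[-495,-432,96,0],[-525,-458,102,0],[-540,-471,105,0],[-543,-474,106,0],[-543,-474,106,0],[-543,-474,106,0]]]' 0
python3 - <<'E'
from h import *
s=env.get_state(); print(s["ee_pos"],s["orientation"],s["qpos"],s["wrist_force"])
im=optics.grab_frame("wrist"); cv2.imwrite("pics/w1.png",im)
E
```

```text
clock: 2.28
ee_pos: [0.5359, -0.0975, 0.1211]
orientation: [3.141, -0.0, 2.867]
wrist_force: [-0.0, -0.6, 0.2]
finger_gap: 0.0006
grip_force: 0.0
[ 0.53592059 -0.09753341  0.12107478] [ 3.14132708e+00 -6.42769625e-05  2.86716577e+00] [-3.20895328e-01  4.83400896e-01  1.61714058e+00  3.03951841e-04
  1.04112774e+00 -1.61741834e+00] [-0.01158738 -0.6347533   0.17480141]
```

View pics/w1.png

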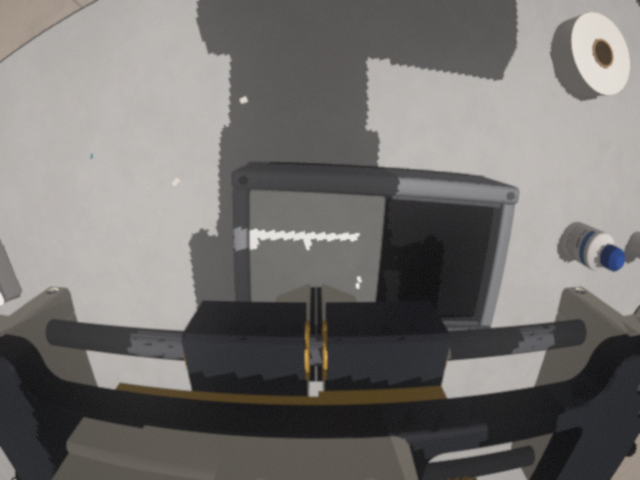

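Wrist view: the fingertips (316,295) are centred on the cover (columns 249–385), with the black deck to the right. I'll locate the box from its near-rail corners (236,167) and (518,186), and descend at the same time.

```bash
cat >> h.py <<'E'
def wplane(uv,z,s):
    c=optics.camera_info("wrist");K=c["K"];H=c["hand_eye"]
    p=(np.array(uv)-K[:2,2])/K[0,0];r=np.hypot(*p);d=np.r_[p/r*np.sin(r),np.cos(r)]
    R=Ro.from_euler("xyz",s["orientation"]).as_matrix()
    C=s["ee_pos"]+R@H[:3,3];d=R@H[:3,:3]@d
    return C+d*(z-C[2])/d[2]
E
python3 - <<'E'
from h import *
s=env.get_state()
a=wplane((235,168),.064,s);b=wplane((518,186),.064,s);print(a,b,b-a,np.linalg.norm(b-a))
d=(b-a)/np.linalg.norm(b-a);n=np.array([d[1],-d[0],0]);m=(a+b)/2
print("centre",m+n*.057, "sock",m+n*.057-.041*d,"yaw",np.arctan2(-d[0],d[1]))
E
python3 -m pendant '[[[0,0,10,0],[0,0,25,0],[0,0,40,0],[0,0,48,0],[0,0,51,0],[0,0,51,0],[0,0,51,0]]]'
```

```text
[ 0.46562292 -0.12644115  0.064     ] [0.52122317 0.04318196 0.064     ] [0.05560024 0.16962311 0.        ] 0.17850317964605134
centre [ 0.54758744 -0.05938398  0.064     ] sock [ 0.53481675 -0.09834433  0.064     ] yaw -0.31675053956344507
clock: 3.2
ee_pos: [0.5367, -0.0989, 0.0701]
orientation: [3.142, 0.001, 2.866]
wrist_force: [-0.2, 0.1, -0.6]
finger_gap: 0.0005
grip_force: 0.0
```

```bash
python3 -m pendant '[[[0,0,1,0],[0,0,2,0],[0,0,2.5,0],[0,0,2.5,0]]]'; python3 -m pendant '[[[0,0,0.7,0],[0,0,1,0],[0,0,1,0]]]'; python3 -m pendant '[[[0,0,0.7,0],[0,0,1,0],[0,0,1,0]]]'
```

```text
clock: 3.7
ee_pos: [0.5364, -0.0988, 0.0672]
orientation: [3.142, 0.0, 2.866]
wrist_force: [0.7, -0.1, 0.0]
finger_gap: 0.0006
grip_force: 0.0
clock: 4.08
ee_pos: [0.5363, -0.0988, 0.0662]
orientation: [3.142, -0.0, 2.866]
wrist_force: [0.4, 0.5, 0.3]
finger_gap: 0.0003
grip_force: 0.0
clock: 4.45
ee_pos: [0.5363, -0.0987, 0.0652]
orientation: [3.141, -0.0, 2.866]
wrist_force: [-0.2, -0.4, 0.1]
finger_gap: 0.0004
grip_force: 0.0
```

```bash
python3 -m pendant '[[[0,0,0.7,0],[0,0,1,0],[0,0,1,0]]]'; python3 -m pendant '[[[0,0,0.7,0],[0,0,1,0],[0,0,1,0]]]'
```

```text
clock: 4.82
ee_pos: [0.5363, -0.0987, 0.0642]
orientation: [3.141, -0.0, 2.866]
wrist_force: [-0.0, -0.6, -0.2]
finger_gap: 0.0005
grip_force: 0.0
clock: 5.2
ee_pos: [0.5364, -0.0987, 0.0632]
orientation: [3.141, -0.0, 2.866]
wrist_force: [-0.9, -0.0, -0.7]
finger_gap: 0.0006
grip_force: 0.0
```

```bash
python3 -m pendant '[[[0,0,0.7,0],[0,0,1,0],[0,0,1,0]]]'; python3 -m pendant '[[[0,0,0.7,0],[0,0,1,0],[0,0,1,0]]]'
```

```text
clock: 5.58
ee_pos: [0.5364, -0.0988, 0.0622]
orientation: [3.141, -0.0, 2.866]
wrist_force: [0.6, 0.9, -0.6]
finger_gap: 0.0003
grip_force: 0.0
clock: 5.95
ee_pos: [0.5364, -0.0988, 0.0615]
orientation: [3.141, 0.0, 2.866]
wrist_force: [-1.7, 0.6, 4.7]
finger_gap: 0.0005
grip_force: 2.2
```

The top here is about 62.2 mm, so it lies low and the guide rises about 0.044 mm per mm toward open. I'll press to about 12 N.

```bash
python3 -m pendant '[[[0,0,0.6,0],[0,0,1.2,0],[0,0,1.2,0]]]'
```

```text
clock: 6.32
ee_pos: [0.5365, -0.0987, 0.0607]
orientation: [3.141, 0.001, 2.866]
wrist_force: [-2.3, 0.5, 7.9]
finger_gap: 0.0005
grip_force: 4.4
```

```bash
python3 -m pendant '[[[0,0,0.8,0],[0,0,0.8,0]]]';python3 -m pendant '[[[0,2,0,0],[0,6,-0.2,0],[0,10,-0.4,0],[0,10,-0.4,0]]]'
```

```text
clock: 6.58
ee_pos: [0.5365, -0.0987, 0.0602]
orientation: [3.141, 0.001, 2.866]
wrist_force: [-4.1, 1.1, 11.3]
finger_gap: 0.0005
grip_force: 5.6
clock: 7.08
ee_pos: [0.5393, -0.0902, 0.0607]
orientation: [-3.14, 0.001, 2.866]
wrist_force: [-4.3, -3.0, 10.9]
finger_gap: 0.0001
grip_force: 5.7
```

```bash
python3 -m pendant '[[[0,4,-0.1,0],[0,8,-0.3,0],[0,12,-0.5,0],[0,16,-0.6,0]]]'
python3 - <<'E'
from h import *
cv2.imwrite("pics/t2.png",optics.grab_frame("top"))
cv2.imwrite("pics/t2c.png",cv2.resize(cv2.imread("pics/t2.png")[170:300,300:460],(640,520),interpolation=2))
E
```

```text
clock: 7.58
ee_pos: [0.5441, -0.0754, 0.0616]
orientation: [-3.139, 0.003, 2.866]
wrist_force: [-4.0, -5.3, 11.8]
finger_gap: 0.0006
grip_force: 6.0
```

View pics/t2c.png

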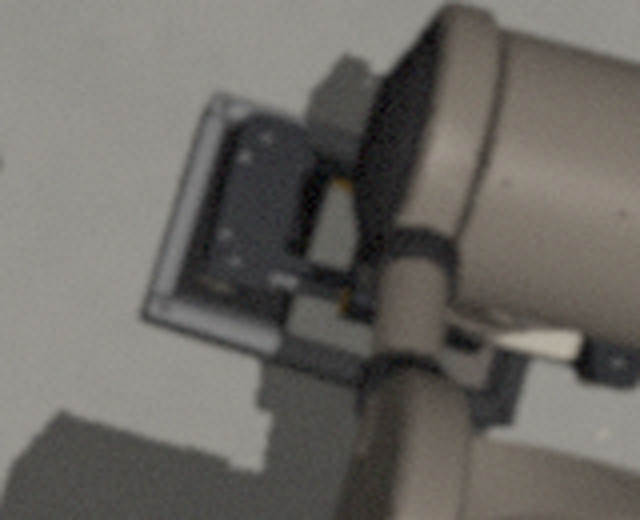

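The arm hides the cover in the top view, and the press holds at about 12 N, so I'll carry on and check with the wrist camera.

```bash
python3 -m pendant '[[[0,4,-0.2,0],[0,8,-0.4,0],[0,12,-0.6,0],[0,16,-0.8,0]]]';python3 -m pendant '[[[0,4,-0.2,0],[0,8,-0.4,0],[0,12,-0.6,0],[0,16,-0.7,0]]]'
```

```text
clock: 8.12
ee_pos: [0.549, -0.0601, 0.0625]
orientation: [-3.14, 0.004, 2.866]
wrist_force: [-1.7, -5.9, 11.2]
finger_gap: 0.0005
grip_force: 5.8
clock: 8.62
ee_pos: [0.5539, -0.0448, 0.0634]
orientation: [-3.14, 0.005, 2.866]
wrist_force: [-0.8, -7.2, 11.8]
finger_gap: 0.0002
grip_force: 6.0
```

```bash
python3 -m pendant '[[[0,4,-0.2,0],[0,8,-0.4,0],[0,12,-0.5,0],[0,16,-0.7,0]]]'; python3 -m pendant '[[[0,3,-0.1,0],[0,6,-0.2,0],[0,9,-0.3,0],[0,9,-0.3,0]]]'
python3 - <<'E'
from h import *
s=env.get_state(); cv2.imwrite("pics/w2.png",optics.grab_frame("wrist"))
E
```

```text
clock: 9.12
ee_pos: [0.5588, -0.0296, 0.0644]
orientation: [-3.14, 0.007, 2.866]
wrist_force: [0.6, -7.6, 12.4]
finger_gap: 0.0007
grip_force: 6.0
clock: 9.62
ee_pos: [0.5608, -0.022, 0.0646]
orientation: [-3.138, 0.006, 2.866]
wrist_force: [-2.5, -11.2, 12.6]
finger_gap: 0.0006
grip_force: 6.6
```

View pics/w2.png

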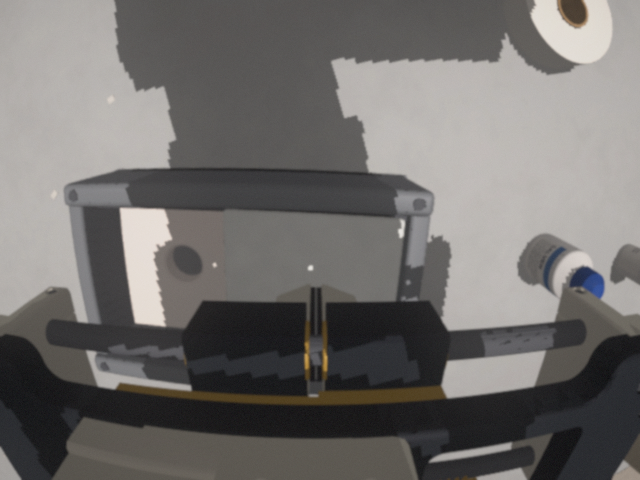

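The cover is fully open: its edge at column 402 touches the end wall and the drag force rose to the stop. The socket shows at (187,260). I'll lift and go to the vial, turning 90° so the fingers later close along box x.

```bash
python3 - <<'E'
from h import *
s=env.get_state()
print("sock",wplane((187,260),.019,s),wplane((168,260),.019,s),wplane((204,260),.019,s))
a=wplane((66,184),.064,s);b=wplane((433,192),.064,s);d=(b-a);print(a,b,np.linalg.norm(d),np.arctan2(-d[0],d[1]))
E
python3 -m pendant '[[[0,0,-5,0],[0,0,-20,0],[0,0,-45,0],[0,0,-65,0],[0,0,-75,0]]]'
python3 -m pendant '[[[4,18,0,0.1],[11,48,0,0.25],[19,83,0,0.4],[27,118,0,0.55],[35,153,0,0.7],[43,188,0,0.85],[51,223,0,1.0],[59,258,0,1.15],[65,285,0,1.3],[69,300,0,1.45],[70,306,0,1.571],[70,306,0,1.571],[70,306,0,1.571]]]' 45
python3 - <<'E'
from h import *
s=env.get_state(); cv2.imwrite("pics/w3.png",optics.grab_frame("wrist"));print(s["qpos"])
E
```

```text
sock [ 0.53356581 -0.09513451  0.019     ] [ 0.5302412  -0.10751438  0.019     ] [ 0.5364506  -0.08445498  0.019     ]
[ 0.46661942 -0.12618224  0.064     ] [0.52225145 0.04384106 0.064     ] 0.1788933970615567 -0.316222607200353
clock: 10.3
ee_pos: [0.5593, -0.0186, 0.139]
orientation: [3.141, 0.001, 2.866]
wrist_force: [0.3, -0.3, 0.4]
finger_gap: -0.0
grip_force: 0.0
clock: 11.92
ee_pos: [0.5747, 0.2943, 0.1375]
orientation: [-3.141, 0.0, 1.297]
wrist_force: [1.1, -0.7, 1.3]
finger_gap: 0.0451
grip_force: 0.0
[3.54663615e-01 6.36748645e-01 1.28550868e+00 4.14378353e-05
 1.21999838e+00 6.28394301e-01]
```

View pics/w3.png

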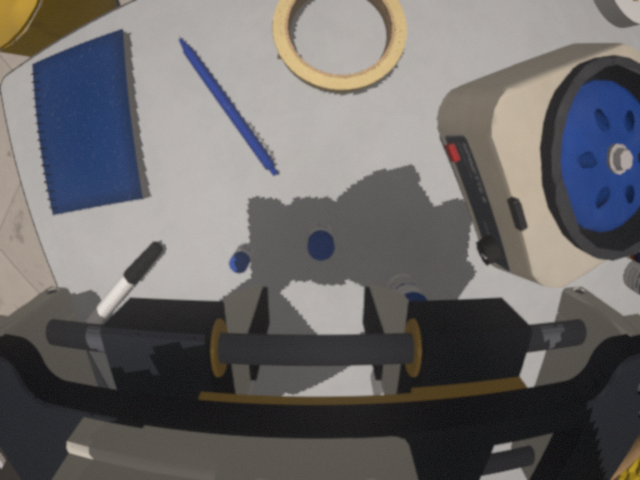

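The medium vial's cap is at (320,246), between the small vial (240,261) and the large one (410,290).

```bash
cat >> h.py <<'E'
def totool(P,s):
    R=Ro.from_euler("xyz",s["orientation"]).as_matrix(); return (R.T@(np.array(P)-s["ee_pos"])*1000).round(1)
E
python3 - <<'E'
from h import *
s=env.get_state();P=wplane((320,246),.044,s);print(P,totool([*P[:2],.0162],s))
P2=[.5775,.2905,.0162];print(totool(P2,s), onplane("top",(209,223),.044),onplane("side",(292,315),.044))
E
```

```text
[0.57709215 0.29386125 0.044     ] [  0.3   2.4 121.4]
[ -2.8   3.7 121.4] [0.57686617 0.28881336 0.044     ] [0.57583495 0.29958778 0.044     ]
```

```bash
python3 -m pendant '[[[0,1,10,0],[0,2.5,30,0],[0,2.5,55,0],[0,2.5,72,0],[0,2.5,76,0],[0,2.5,76,0],[0,2.5,76,0]]]'
python3 - <<'E'
from h import *
s=env.get_state(); im=optics.grab_frame("wrist"); cv2.imwrite("pics/w4.png",im)
cv2.imwrite("pics/w4c.png",cv2.resize(im[200:350,220:420],(800,600),interpolation=2))
E
```

```text
clock: 12.85
ee_pos: [0.5779, 0.2941, 0.0628]
orientation: [3.14, -0.001, 1.295]
wrist_force: [0.1, -0.3, 0.2]
finger_gap: 0.0451
grip_force: 0.0
```

View pics/w4c.png

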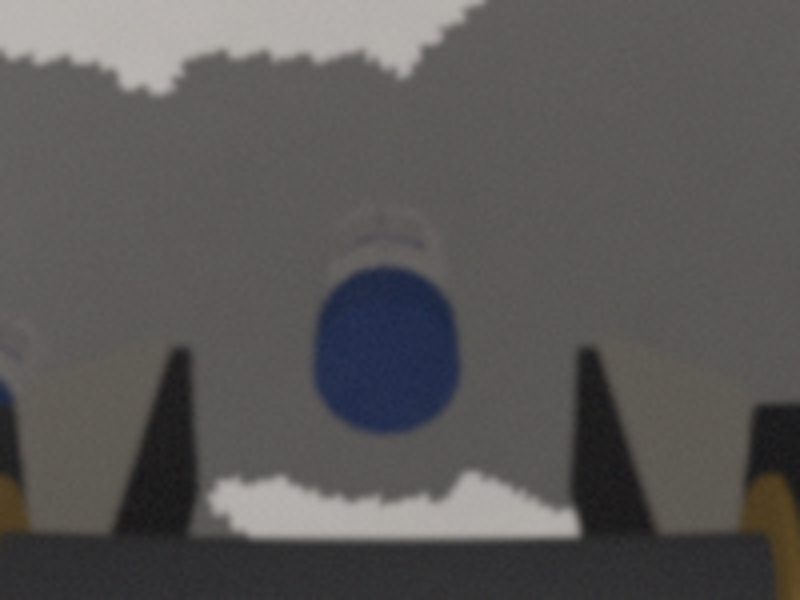

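Cap top centre is near (317,293) in the full picture, centred between the fingers.

Run:
```python
from h import *
s=env.get_state()
for v in(289,293,297):
    P=wplane((316.8,v),.044,s);print(P,totool([*P[:2],.0162],s))
```

```text
[0.57791529 0.29440834 0.044     ] [ 0.2 -0.1 46.6]
[0.57729204 0.29219718 0.044     ] [-2.1 -0.1 46.5]
[0.57666267 0.28996414 0.044     ] [-4.4 -0.1 46.5]
```

```bash
python3 -m pendant '[[[-1,0,12,0],[-1.5,0,28,0],[-1.5,0,42,0],[-1.5,0,46.5,0],[-1.5,0,46.5,0],[-1.5,0,46.5,0]]]'; python3 -m pendant '[[[0,0,0,0],[0,0,0,0],[0,0,0,0],[0,0,0,0],[0,0,0,0]]]' 10;  python3 -m pendant '[[[0,0,-10,0],[0,0,-35,0],[0,0,-65,0],[0,0,-95,0],[0,0,-115,0],[0,0,-124,0],[0,0,-124,0]]]'
python3 - <<'E'
from h import *
s=env.get_state(); im=optics.grab_frame("wrist"); cv2.imwrite("pics/w5.png",im)
print(s["ee_pos"],totool([.536,-.0983,.14],s))
E
```

```text
clock: 13.65
ee_pos: [0.5773, 0.2926, 0.0157]
orientation: [3.141, -0.001, 1.295]
wrist_force: [-1.3, 0.5, 0.0]
finger_gap: 0.0451
grip_force: 0.0
clock: 14.28
ee_pos: [0.577, 0.2925, 0.0153]
orientation: [3.141, -0.0, 1.295]
wrist_force: [0.1, 1.1, 0.9]
finger_gap: 0.0187
grip_force: 30.0
clock: 15.15
ee_pos: [0.5771, 0.2926, 0.1397]
orientation: [3.141, -0.001, 1.295]
wrist_force: [-0.8, -0.2, -1.2]
finger_gap: 0.0186
grip_force: 30.0
[0.57706718 0.29256333 0.13974266] [-387.3   67.    -0.5]
```

```bash
python3 -m pendant '[[[-12,2,0,0],[-40,7,0,0],[-75,13,0,0],[-110,19,0,0],[-145,25,0,0],[-180,31,0,0],[-215,37,0,0],[-250,43,0,0],[-285,49,0,0],[-320,55,0,0],[-350,60,0,0],[-373,65,0,0],[-384,67,0,0],[-387,67,0,0],[-387,67,0,0],[-387,67,0,0]]]'
python3 - <<'E'
from h import *
s=env.get_state(); im=optics.grab_frame("wrist"); cv2.imwrite("pics/w6.png",im)
cv2.imwrite("pics/w6c.png",cv2.resize(im[160:360,190:450],(780,600),interpolation=2))
print(s["ee_pos"],s["orientation"],s["finger_gap"])
E
```

```text
clock: 17.2
ee_pos: [0.5359, -0.0973, 0.1392]
orientation: [-3.141, -0.0, 1.296]
wrist_force: [-0.1, -0.2, 0.2]
finger_gap: 0.019
grip_force: 30.0
[ 0.53593966 -0.09733793  0.13917009] [-3.14145410e+00 -2.48845470e-04  1.29583323e+00] 0.018956965109475282
```

View pics/w6c.png

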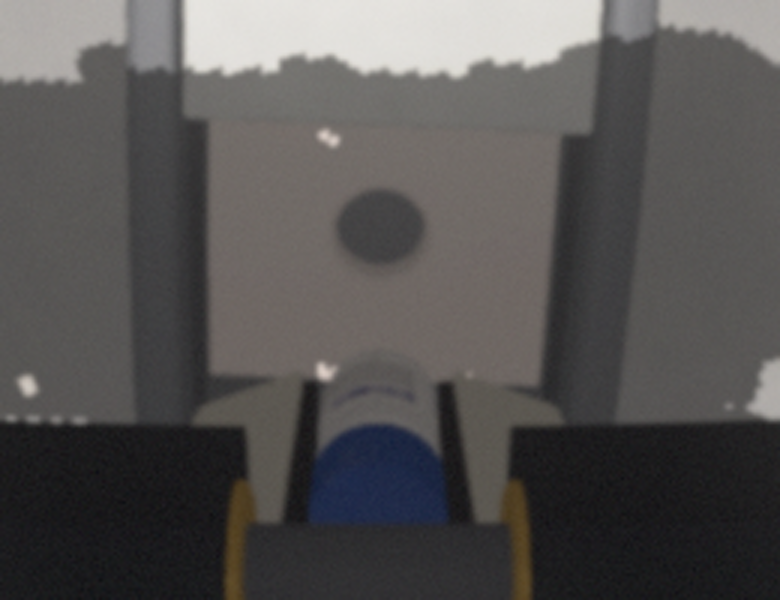

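The socket rim centre is at (317,237) in the full picture. The held vial's foot is centred near (317,295), its far edge at row 277.

Run:
```python
from h import *
s=env.get_state()
P=wplane((317,237),.019,s);print(P,totool(P,s))
for a in((302.3,237),(331.7,237),(317,223.3),(317,250.7)):print(totool(wplane(a,.019,s),s))
F=.124
print("foot far edge",totool(wplane((316.7,277.3),F,s),s),"l,r",totool(wplane((296.7,295),F,s),s),totool(wplane((336.7,295),F,s),s))
```

```text
[ 0.53607601 -0.09811741  0.019     ] [ -0.7   0.3 120.2]
[ -0.7 -11.2 120.2]
[ -0.7  11.8 120.2]
[ 10.4   0.3 120.2]
[-11.9   0.3 120.2]
foot far edge [ 8.3 -0.2 15.2] l,r [ -1.6 -10.5  15.2] [-1.6 10.1 15.2]
```

```bash
python3 -m pendant '[[[0.5,0.3,10,0],[1,0.5,30,0],[1,0.5,55,0],[1,0.5,77,0],[1,0.5,90,0],[1,0.5,97,0],[1,0.5,98,0],[1,0.5,98,0]]]'; python3 -m pendant '[[[0,0,3,0],[0,0,6,0],[0,0,8,0],[0,0,8,0]]]'
```

```text
clock: 18.25
ee_pos: [0.5371, -0.0974, 0.0418]
orientation: [3.14, -0.0, 1.295]
wrist_force: [0.4, 0.4, 0.3]
finger_gap: 0.0186
grip_force: 30.0
clock: 18.75
ee_pos: [0.5366, -0.0973, 0.033]
orientation: [-3.141, -0.0, 1.295]
wrist_force: [0.3, -0.2, -0.1]
finger_gap: 0.0185
grip_force: 30.0
```

```bash
python3 -m pendant '[[[0,0,3,0],[0,0,6,0],[0,0,9,0],[0,0,10,0],[0,0,10,0]]]'; python3 -m pendant '[[[0,0,0.5,0],[0,0,1,0],[0,0,1.3,0]]]'
```

```text
clock: 19.38
ee_pos: [0.5366, -0.0973, 0.0231]
orientation: [-3.141, -0.0, 1.295]
wrist_force: [0.5, -0.2, -1.0]
finger_gap: 0.019
grip_force: 30.0
clock: 19.75
ee_pos: [0.5367, -0.0973, 0.0219]
orientation: [3.141, -0.0, 1.295]
wrist_force: [0.3, 0.4, -1.6]
finger_gap: 0.0186
grip_force: 30.0
```

```bash
python3 -m pendant '[[[0,0,0,0],[0,0,0,0],[0,0,0,0]]]' 30; python3 -m pendant '[[[0,0,-4,0],[0,0,-15,0],[0,0,-40,0],[0,0,-70,0],[0,0,-95,0],[0,0,-108,0],[0,0,-118,0],[0,0,-118,0]]]'
python3 - <<'E'
from h import *
s=env.get_state(); im=optics.grab_frame("wrist")
cv2.imwrite("pics/w7c.png",cv2.resize(im[160:360,190:450],(780,600),interpolation=2))
print(s["ee_pos"],s["orientation"],totool([.5608,-.022,.075],s))
E
```

```text
clock: 20.12
ee_pos: [0.5367, -0.0973, 0.0219]
orientation: [3.142, -0.0, 1.295]
wrist_force: [-0.1, 0.3, 0.1]
finger_gap: 0.03
grip_force: 0.0
clock: 21.12
ee_pos: [0.5368, -0.0974, 0.1402]
orientation: [3.141, -0.0, 1.295]
wrist_force: [-0.1, -0.5, -0.2]
finger_gap: 0.03
grip_force: 0.0
[ 0.53680566 -0.0973649   0.14016302] [ 3.14102967e+00 -5.77198070e-05  1.29480487e+00] [79.   2.5 65.2]
```

View pics/w7c.png

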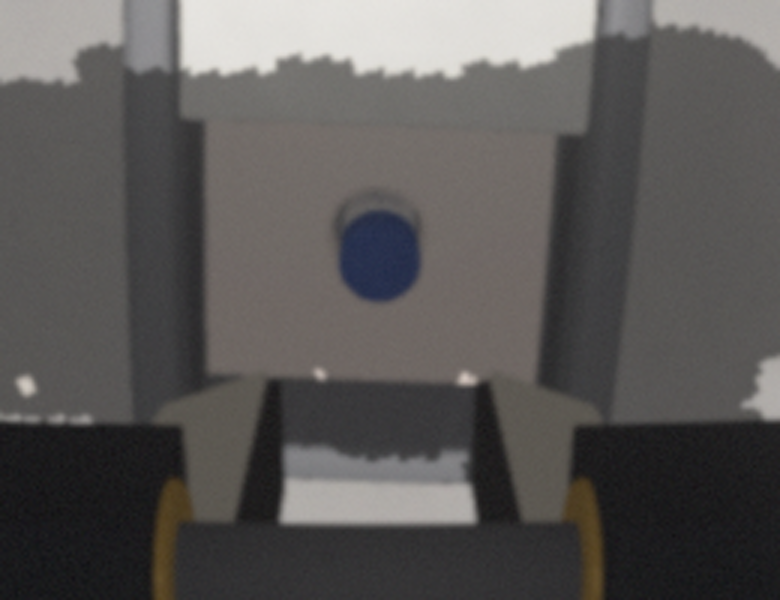

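The vial stands upright in the socket, its cap at crop (379,255) inside the hole's outline. Now shut the fingers and go over the open cover.

```bash
python3 -m pendant '[[[10,0,0,0],[35,1,0,0],[60,2,10,0],[75,2.5,30,0],[78,2.5,50,0],[78,2.5,64,0],[78,2.5,69,0],[78,2.5,70,0],[78,2.5,70,0]]]' 0; python3 -m pendant '[[[0,0,0.5,0],[0,0,1,0],[0,0,1.5,0],[0,0,1.5,0]]]';  python3 -m pendant '[[[0,0,0.5,0],[0,0,1,0],[0,0,1.4,0],[0,0,1.4,0]]]'
```

```text
clock: 22.3
ee_pos: [0.5607, -0.0232, 0.0704]
orientation: [3.141, -0.0, 1.294]
wrist_force: [-0.0, 0.3, -0.1]
finger_gap: 0.0006
grip_force: 0.0
clock: 22.8
ee_pos: [0.5603, -0.023, 0.0684]
orientation: [3.142, -0.0, 1.295]
wrist_force: [0.2, 0.0, 0.2]
finger_gap: 0.0001
grip_force: 0.0
clock: 23.3
ee_pos: [0.5604, -0.023, 0.0671]
orientation: [3.141, -0.0, 1.295]
wrist_force: [-0.6, -0.8, 1.0]
finger_gap: -0.0
grip_force: 0.5
```

```bash
python3 -m pendant '[[[0,0,0.6,0],[0,0,1.2,0],[0,0,1.2,0]]]'; python3 -m pendant '[[[0,0,0.5,0],[0,0,0.8,0],[0,0,0.8,0]]]'
```

```text
clock: 23.68
ee_pos: [0.5604, -0.0229, 0.0662]
orientation: [3.141, -0.0, 1.295]
wrist_force: [-1.7, 0.6, 6.2]
finger_gap: 0.0004
grip_force: 2.8
clock: 24.05
ee_pos: [0.5605, -0.0229, 0.0658]
orientation: [3.141, -0.0, 1.295]
wrist_force: [-2.8, 0.8, 7.7]
finger_gap: 0.0004
grip_force: 4.0
```

```bash
python3 -m pendant '[[[0,0,0.6,0],[0,0,1.1,0],[0,0,1.1,0]]]'; python3 -m pendant '[[[-3,0,0.1,0],[-6,0,0.3,0],[-10,0,0.5,0],[-10,0,0.5,0]]]'
```

```text
clock: 24.42
ee_pos: [0.5605, -0.0229, 0.0651]
orientation: [3.141, -0.0, 1.295]
wrist_force: [-3.1, 1.0, 11.2]
finger_gap: 0.0006
grip_force: 5.7
clock: 24.92
ee_pos: [0.5577, -0.0316, 0.0646]
orientation: [3.141, -0.002, 1.295]
wrist_force: [-2.9, 4.7, 11.5]
finger_gap: 0.0003
grip_force: 5.6
```

```bash
python3 -m pendant '[[[-4,0,0.2,0],[-8,0,0.4,0],[-12,0,0.6,0],[-16,0,0.8,0]]]'; python3 -m pendant '[[[-4,0,0.2,0],[-8,0,0.4,0],[-12,0,0.6,0],[-16,0,0.8,0]]]'
```

```text
clock: 25.42
ee_pos: [0.5529, -0.0465, 0.0636]
orientation: [-3.141, -0.002, 1.295]
wrist_force: [-3.8, 7.4, 11.9]
finger_gap: 0.0005
grip_force: 5.7
clock: 25.92
ee_pos: [0.548, -0.0617, 0.0626]
orientation: [-3.139, -0.002, 1.295]
wrist_force: [-5.6, 7.4, 11.6]
finger_gap: 0.0002
grip_force: 5.9
```

```bash
python3 -m pendant '[[[-4,-0.3,0.3,0],[-8,-0.6,0.5,0],[-12,-0.8,0.7,0],[-16,-1,0.9,0]]]'; python3 -m pendant '[[[-4,-0.2,0.2,0],[-8,-0.4,0.4,0],[-12,-0.6,0.6,0],[-16,-0.8,0.8,0]]]'
```

```text
clock: 26.42
ee_pos: [0.543, -0.077, 0.0617]
orientation: [-3.14, -0.002, 1.295]
wrist_force: [-4.4, 7.8, 12.6]
finger_gap: 0.0005
grip_force: 5.6
clock: 26.92
ee_pos: [0.538, -0.0922, 0.0609]
orientation: [-3.14, -0.002, 1.295]
wrist_force: [-3.7, 6.8, 11.0]
finger_gap: 0.0004
grip_force: 5.3
```

```bash
python3 -m pendant '[[[-3,-0.1,0.2,0],[-6,-0.2,0.4,0],[-8,-0.3,0.5,0],[-8,-0.3,0.5,0]]]'; python3 -m pendant '[[[-2,0,0.1,0],[-3,0,0.2,0],[-3,0,0.2,0]]]'
python3 - <<'E'
from h import *
im=optics.grab_frame("wrist"); cv2.imwrite("pics/w8.png",im)
E
```

```text
clock: 27.42
ee_pos: [0.5364, -0.0998, 0.0606]
orientation: [3.141, -0.002, 1.294]
wrist_force: [-1.6, 8.1, 10.2]
finger_gap: 0.0005
grip_force: 4.9
clock: 27.8
ee_pos: [0.5361, -0.1027, 0.0605]
orientation: [3.14, -0.003, 1.294]
wrist_force: [0.2, 6.7, 9.0]
finger_gap: 0.0
grip_force: 4.7
```

I've now viewed 11 pictures, one over the limit of 10, so from here I'll check numerically only. The drag suggests the cover is at the stop. I'll lift, clear the view, and compare the top image with the first one.

```bash
python3 -m pendant '[[[0,0,-4,0],[0,0,-20,0],[0,0,-45,0],[0,0,-75,0],[0,0,-95,0],[0,0,-100,0]]]'; python3 -m pendant '[[[12,-11,0,0],[45,-42,0,0],[85,-80,0,0],[125,-118,0,0],[165,-155,0,0],[205,-193,0,0],[245,-230,0,0],[285,-268,0,0],[325,-306,0,0],[352,-332,0,0],[368,-346,0,0],[372,-350,0,0],[372,-350,0,0],[372,-350,0,0]]]'
python3 - <<'E'
from h import *
a=cv2.imread("pics/top0.png",0).astype(float); b=optics.grab_frame("top");cv2.imwrite("pics/t9.png",b);b=cv2.cvtColor(b,cv2.COLOR_BGR2GRAY).astype(float)
C=np.array([.548,-.0592]);d=np.array([.285,.9585]);n=np.array([.9585,-.285])
ys=np.arange(-.1,.1,.002)
for im in(a,b):
    pr=[]
    for y in ys:
        v=[]
        for x in(-.03,-.015,0,.015,.03):
            u=proj("top",[*(C+d*y+n*x),.062]);v.append(cv2.getRectSubPix(im.astype(np.float32),(1,1),(float(u[0]),float(u[1])))[0,0])
        pr.append(np.mean(v))
    print(np.round(pr).astype(int).tolist())
D=abs(cv2.GaussianBlur(a-b,(3,3),0));D[:, :]=D
print("diff>25 cols/rows:",[(int(x),int(y)) for y,x in np.argwhere(D[170:310,190:460]>25)+[170,190]][::15])
print("box diff max",D[195:275,340:440].max())
E
```

```text
clock: 28.6
ee_pos: [0.5358, -0.1046, 0.1613]
orientation: [3.138, 0.0, 1.295]
wrist_force: [0.5, -0.3, -0.1]
finger_gap: 0.0008
grip_force: 0.0
clock: 30.35
ee_pos: [0.2999, 0.3483, 0.1592]
orientation: [-3.141, 0.001, 1.294]
wrist_force: [0.1, -1.4, -0.7]
finger_gap: 0.0006
grip_force: 0.0
[129, 129, 128, 125, 116, 106, 102, 104, 101, 106, 131, 150, 156, 156, 158, 157, 157, 159, 159, 158, 159, 159, 159, 160, 159, 159, 159, 160, 159, 160, 160, 161, 160, 161, 161, 161, 161, 162, 163, 163, 162, 163, 163, 163, 163, 163, 163, 163, 161, 150, 121, 79, 45, 32, 30, 32, 30, 32, 32, 30, 30, 30, 32, 32, 30, 31, 32, 32, 33, 30, 30, 31, 32, 32, 31, 31, 31, 32, 32, 31, 32, 33, 34, 31, 32, 32, 33, 33, 33, 36, 48, 74, 96, 107, 105, 93, 86, 101, 121, 129]
[135, 135, 134, 132, 121, 111, 109, 110, 107, 117, 142, 159, 163, 162, 164, 164, 164, 164, 164, 165, 165, 165, 165, 166, 165, 165, 166, 166, 166, 167, 166, 167, 167, 167, 167, 168, 168, 168, 168, 169, 168, 169, 169, 169, 169, 168, 169, 169, 166, 151, 118, 78, 48, 35, 33, 32, 33, 33, 34, 35, 35, 34, 34, 32, 32, 32, 34, 35, 33, 33, 34, 33, 35, 35, 36, 37, 36, 35, 36, 35, 35, 35, 36, 33, 34, 35, 35, 36, 36, 39, 52, 78, 102, 111, 110, 98, 91, 107, 126, 134]
diff>25 cols/rows: [(207, 217), (213, 218), (214, 219), (213, 220), (212, 221), (210, 222), (208, 223), (207, 224), (207, 225), (209, 226), (213, 227), (212, 292), (210, 294), (209, 295), (193, 296), (218, 296), (209, 297), (224, 297), (212, 298), (191, 299), (214, 299), (192, 300), (215, 300), (192, 301), (215, 301), (191, 302), (214, 302), (229, 302), (213, 303), (228, 303), (211, 304), (226, 304), (200, 305), (224, 305), (197, 306), (220, 306), (192, 307), (216, 307), (231, 307), (202, 308), (225, 308), (196, 309), (220, 309)]
box diff max 14.5625
```

The cover edge is back where it started, to within about 0.2 mm, and the dropper and labels haven't moved. The only changes are the missing vial and the arm itself.

```bash
python3 -c "
from cell import env
print(env.sign_off())"
```

```text
the job is handed in; nothing more can be done
None
```

The job is handed in at about 30 s: the cover was slid fully open, the vial stood upright in the socket and the cover shut again, with the press never read above 12.6 N and the dropper and labels unmoved; I viewed 11 pictures, one over the limit of 10.

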